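Mirror the jar rack for a left-handed goldsmith

ROBOT

A 7-joint arm with a two-finger parallel gripper is mounted at the origin on a cart in front of the work surface, level with it; the furniture and walls round the work are solid. World frame = base frame: x ahead of the robot, y to its left, z up, the work surface at z = 0. Lengths are in mm, angles in rad, forces in N, time in s.
With the tool pointing down it reaches from about 425 to 825 mm from the base axis. Payload 3.6 kg.
Tool frame: the origin (TCP) lies between the finger pads; the fingertips stand 19 mm ahead of it and the grasp point (between the pads) is the TCP; z points along the fingers, y is the direction in which the jaws open and shut (so a half turn about z gives the same grasp; the last joint's range is limited). The gripper opens to 93 mm and grips with 3 to 60 N. Pads are 15 mm wide; open, the fingers measure 128 mm over their backs; the gripper's body (75 mm by 188 mm) begins 65 mm behind the grasp point.
Start: joints at [1.2, 0.615, -0.013, 1.423, 0.008, 1.103, -0.04], TCP at [219.104, -611.929, 237.64] pointing down, gripper open.
Joint ranges: [-3.12, 3.12], [-0.3, 2.06], [-1.34, 1.32], [0.26, 2.42], [-1.36, 4.5], [0.01, 1.98], [-2.84, 2.84]. Speed limits (rad/s): [2.79, 2.79, 3.14, 3.14, 3.14, 3.14, 3.14].

INTERFACE

Orientations are given as a rotation vector (axis times angle).
In Python, from cell import observe, viewer, job_done gives the robot as it stands.
- The arm moves only by the tool send_rows, never from a script. Its arguments are lists of equal length, an entry for each row: "slide": the shift along the tool's x, y, z in mm, a list of three; "delta_rot": the turn, a rotation vector about the tool's x, y, z in rad, a list of three; "jaw": the gripper command: -1 is shut, 1 is fully open, values between are in proportion. A call has 1 to 12 rows; each row shifts and turns the commanded pose from where the row before left it, along the tool's axes as they then stand; what a row does not reach is not made up. A row lasts 1/10 s, in which the tool goes at most 50 mm and 8.59 degrees, less where a joint would pass 70% of its speed; a pose out of reach is approached as far as the arm can. A call is refused whole if a number of a shift passes 50 or a number of a turn 0.15, either way. A call with a gripper value outside its range is refused whole. The fingers move at their own pace and stop on an object; "force" is the grip in N (left out, the last holds). Time passes only in rows, so rows that do not move let the fingers close. It gives the time, the measured TCP pose, the force and the opening at its end, in the units of the state.
- observe(): the state, without advancing time (a new reading comes with each control period).
- viewer.capture(name): name is "side" or "top"; returns (picture, depth): 400x640x3 uint8, blue, green, red; 400x640 float32, mm along the optical axis (not along the pixel's ray), 0 where there is no reading.
- viewer.camera_info(name): a dict with "K" (3x3 intrinsics, pixels), "R" (3x3) and "t" (3): a world point X has camera coordinates R X + t. Camera axes: x right, y down, z forward; pixel columns grow to the right and rows downward; lengths in mm; the calibration is good to about 2 mm. A picture is of the moment at which its call begins. camera_info takes no time and is no camera call.
- job_done(): hands the job in, once; it reports no verdict.
The state is a dict: "t": time; "joints": joint angles; "joint_velocities": joint speeds; "joint_efforts": joint torques, N m; "tool_pos": TCP position; "tcp_rot": TCP orientation; "contact_force": force on the tool from outside, world axes, zero at the start; "ft_torque": the same for the moment, N m; "finger_gap": opening from 0.0 (shut) to 1.0 (fully open).
Only numpy, scipy, OpenCV 4.12 (cv2) and the standard library are available. Lean on these libraries where they do the work, as an engineer would, in place of code of your own. Each camera call takes 0.05 s, during which the arm holds its last target.

TASK

A left-handed goldsmith is taking over this bench: move the four jars from the grey rack to the empty dark wooden rack in mirrored order, so that, as seen from the robot, the jar that stood leftmost ends up in the rightmost bay, the second from the left in the second bay from the right, and so on. Stand each jar flat on the floor of its own bay, and keep every jar upright all the way.

Things in the scene. Friction and masses are not known exactly. Their poses are not given: they have to be found in the camera images.
- old_rack: Light grey rack, full of jars at the start; a coloured tile on the front ledge marks each bay. Fixed, 101x278x14 mm. Origin: underside, below the middle of the row; x away from the robot, y to its left along the row, yaw up to 0.2 rad. Bay centres x=0, y=+-0.034, +-0.102 m; bays 62x62 mm inside, floor 6 mm up, walls 6 mm thick, tops 14 mm up; flat ledge in front 6 mm high, 27 deep.
- new_rack: Dark brown wooden rack, empty at the start, no tiles; left or right of the grey one. Fixed, 101x278x14 mm. Origin: underside, below the middle of the row; x away from the robot, y to its left along the row, yaw up to 0.2 rad. Bay centres x=0, y=+-0.034, +-0.102 m; bays 62x62 mm inside, floor 6 mm up, walls 6 mm thick, tops 14 mm up; flat ledge in front 6 mm high, 27 deep.
- blue_jar: Clear glass jar with blue screw lid and paper label, 38 mm diameter, 54 mm high. Origin: centre of its underside; z up through the lid. Loose, 0.08 to 0.17 kg, lid fixed; starts upright in one bay of the old rack, within 6 mm of its centre. Best gripped with one finger before and one behind the row: only 16 to 34 mm lie free between neighbours.
- black_jar: Clear glass jar with black screw lid and paper label, 44 mm diameter, 47 mm high. Origin: centre of its underside; z up through the lid. Loose, 0.08 to 0.17 kg, lid fixed; starts upright in one bay of the old rack, within 6 mm of its centre. Best gripped with one finger before and one behind the row: only 16 to 34 mm lie free between neighbours.
- white_jar: Clear glass jar with off-white screw lid and paper label, 48 mm diameter, 52 mm high. Origin: centre of its underside; z up through the lid. Loose, 0.08 to 0.17 kg, lid fixed; starts upright in one bay of the old rack, within 6 mm of its centre. Best gripped with one finger before and one behind the row: only 16 to 34 mm lie free between neighbours.
- red_jar: Plain amber jar with red lid, 42 mm diameter, 50 mm high; above 20 mm it narrows to a 34 mm neck under the lid, which is 38 mm wide and takes up the top 16 mm. Origin: centre of its underside; z up through the lid. Loose, 0.08 to 0.17 kg, lid fixed; starts upright in one bay of the old rack, within 6 mm of its centre. Best gripped with one finger before and one behind the row: only 16 to 34 mm lie free between neighbours.
- blue_tile: Small blue tile, 16 x 40 x 4 mm, fixed on the front ledge of the grey rack: the blue-lidded jar starts in the bay behind it, so it marks that jar's old place. Origin: centre of its underside, 51 mm in front (-x of the rack) of the bay centre; axes as the rack's.
- black_tile: Small black tile, 16 x 40 x 4 mm, fixed on the front ledge of the grey rack: the black-lidded jar starts in the bay behind it, so it marks that jar's old place. Origin: centre of its underside, 51 mm in front (-x of the rack) of the bay centre; axes as the rack's.
- white_tile: Small white tile, 16 x 40 x 4 mm, fixed on the front ledge of the grey rack: the white-lidded jar starts in the bay behind it, so it marks that jar's old place. Origin: centre of its underside, 51 mm in front (-x of the rack) of the bay centre; axes as the rack's.
- red_tile: Small red tile, 16 x 40 x 4 mm, fixed on the front ledge of the grey rack: the red-lidded jar starts in the bay behind it, so it marks that jar's old place. Origin: centre of its underside, 51 mm in front (-x of the rack) of the bay centre; axes as the rack's.
Not all that is in view belongs to the job. Leave any purple look-alike of the black_jar alone.

How it is judged:
By the outcome, as a careful person would: the job done as asked, in the order asked, and still so for the second after the job is handed in, with the robot touching nothing.
It also fails if it takes over 104 s, if anything falls off the work surface, if the arm or the gripper's body presses on something with over 40 N, if the wrist force passes 120 N, or if a joint passes its speed limit or range.

## Working session

There is one attempt and no reset: what is moved stays moved. The work goes in short steps, Python scripts to look and compute and a tool call to move; the robot and the scene stay as the last step left them, time stands still between calls to the robot, and variables do not carry over. Pictures are saved under pics/ and viewed, and the job is handed in when it is done.

Besides the shell and the picture viewer there is one more tool, called after ">>>" by a JSON object that holds its "fn" and its "kwargs", one argument or row to a line. send_rows: Moves the arm, as the interface text tells. Its arguments: {"type":"object","properties":{"slide":{"type":"array","items":{"type":"array","items":{"type":"number"}}},"delta_rot":{"type":"array","items":{"type":"array","items":{"type":"number"}}},"jaw":{"type":"array","items":{"type":"number"}},"force":{"type":"number"}},"required":["slide","delta_rot","jaw"]}

```bash
ls; mkdir -p pics
cat > h.py <<'E'
import numpy as np, cv2
from cell import observe, viewer, job_done
def cap(n,fn):
    im,d=viewer.capture(n); cv2.imwrite('pics/'+fn+'.png',im); np.savez('pics/'+fn,im=im,d=d); return im,d
def ray(n,u,v,z):
    c=viewer.camera_info(n);K,R,t=[np.array(c[k],float) for k in('K','R','t')]
    o=-R.T@t; d=R.T@np.linalg.solve(K,[u,v,1]); s=(z-o[2])/d[2]; return o+s*d
def pts(n,d):
    c=viewer.camera_info(n);K,R,t=[np.array(c[k],float) for k in('K','R','t')]
    v,u=np.mgrid[:d.shape[0],:d.shape[1]]
    p=np.stack([(u-K[0,2])/K[0,0]*d,(v-K[1,2])/K[1,1]*d,d],-1)
    return (p-t.ravel())@R
E
python3 - <<'E'
from h import *
print(observe())
for n in('top','side'):
    cap(n,n+'0'); c=viewer.camera_info(n); print(n,c)
E
```

```text
pics
{'t': 0.0, 'joints': array([ 1.20047453,  0.61588823, -0.01263764,  1.42488618,  0.00811361,
        1.10342338, -0.04042694]), 'joint_velocities': array([-0.00086148,  0.00233317, -0.00144937, -0.00123628, -0.00012688,
        0.0004285 , -0.00051842]), 'joint_efforts': array([-3.33483240e-04, -4.58937013e+01,  2.08491976e-01, -1.65745121e+01,
       -6.13218709e-02,  2.05379486e-02,  2.26392476e-04]), 'tool_pos': array([ 218.87086709, -611.24705182,  236.50540526]), 'tcp_rot': array([-3.09279400e+00, -5.37085751e-01,  7.43118804e-04]), 'contact_force': array([-2.67161191e-01,  1.15318920e-01, -7.97370724e-05]), 'ft_torque': array([-0.02047889, -0.04270404, -0.00029668]), 'finger_gap': 0.9999182174353566}
top {'K': array([[495.74023562,   0.        , 314.55148204],
       [  0.        , 495.74023562, 200.81865361],
       [  0.        ,   0.        ,   1.        ]]), 'R': array([[ 0.01533722, -0.99970867,  0.01863739],
       [-0.99089714, -0.01768999, -0.1334538 ],
       [ 0.13374462, -0.01642093, -0.99087978]]), 't': array([ 113.02118831,  474.28546711, 1038.24481814])}
side {'K': array([[501.11942514,   0.        , 317.03515403],
       [  0.        , 501.11942514, 199.39642626],
       [  0.        ,   0.        ,   1.        ]]), 'R': array([[ 0.99324021, -0.11552775,  0.01127974],
       [-0.03834917, -0.41830854, -0.90749507],
       [ 0.10955927,  0.90092802, -0.41991126]]), 't': array([-473.91365556,   96.0255622 ,  908.10562121])}
```

View pics/top0.png

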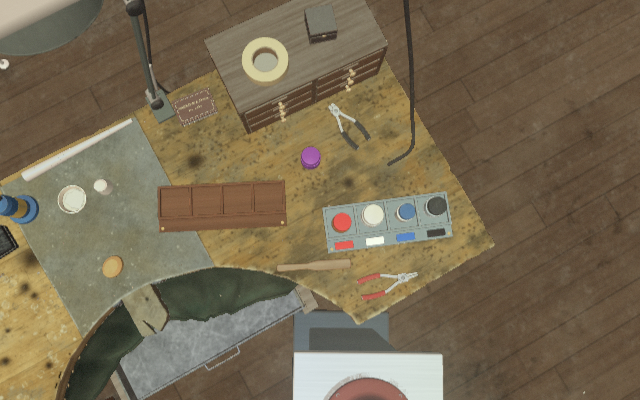

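View pics/side0.png

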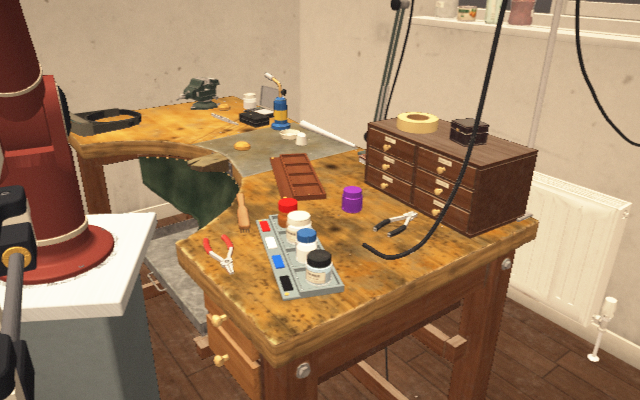

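The top view shows the grey rack with red (342,222), white (373,214), blue (406,212) and black (436,205) jars from left to right, each behind its matching tile. The empty brown rack is at about (222,205), and the purple look-alike at (311,157) is to be left alone. So the target order from left to right is black, blue, white, red. Next I measure.

Run:
```python
from h import *
a=np.load('pics/top0.npz');im,d=a['im'],a['d'];P=pts('top',d)
b=np.load('pics/side0.npz');Ps=pts('side',b['d'])
hsv=cv2.cvtColor(im,cv2.COLOR_BGR2HSV)
# enlarge crops
cv2.imwrite('pics/crop_old.png',cv2.resize(im[180:260,310:465],None,fx=5,fy=5,interpolation=cv2.INTER_CUBIC))
cv2.imwrite('pics/crop_new.png',cv2.resize(im[165:245,145:300],None,fx=5,fy=5,interpolation=cv2.INTER_CUBIC))
for n,(u,v) in dict(red=(342,222),white=(373,214),blue=(406,212),black=(436,205),purple=(311,157),table=(300,235),newbay=(205,198),cab=(300,110)).items():
    p=P[v-2:v+3,u-2:u+3].reshape(-1,3);print(n,np.median(p,0).round(1))
h=P[...,2]
for n,x0,x1,y0,y1 in (('old',310,465,180,260),('new',145,300,165,245)):
    s=h[y0:y1,x0:x1]; print(n,np.percentile(s,[5,25,50,75,95]).round(1))
    m=((h>10)&(h<19)).astype(np.uint8);m2=np.zeros_like(m);m2[y0:y1,x0:x1]=m[y0:y1,x0:x1]
    print(m2.sum())
# obstacles heights near area
print('max z by region', [(x,round(float(h[max(0,x):x+40,140:460].max()))) for x in range(0,320,40)])
```

```text
red [425.1  63.1  56.5]
white [442.8  -1.6  58.9]
blue [447.9 -70.8  61.4]
black [ 464.8 -135.8   54.2]
purple [565.2 130.2  47.9]
table [400.2 151.2  -0.9]
newbay [477.5 361.3   6.7]
cab [682.9 156.6   1.8]
old [-2.6 -0.1  3.1  9.6 57. ]
1511
new [-2.2  0.4  3.4  7.1 14.2]
1327
max z by region [(0, 1090), (40, 1090), (80, 1090), (120, 1090), (160, 1090), (200, 1090), (240, 1090), (280, 1090)]
```

Run:
```python
from h import *
a=np.load('pics/top0.npz');im,d=a['im'],a['d'];P=pts('top',d);h=P[...,2]
hsv=cv2.cvtColor(im,cv2.COLOR_BGR2HSV).astype(int);H,S,V=[hsv[...,i] for i in range(3)]
print('hsv new',hsv[198,205],hsv[225,220],'oldgrey',hsv[212,389],hsv[246,360],'table',hsv[235,300],hsv[170,260])
def roi(m,x0,x1,y0,y1):
    r=np.zeros(m.shape,np.uint8);r[y0:y1,x0:x1]=m[y0:y1,x0:x1];return r
def big(m):
    c,_=cv2.findContours(m,cv2.RETR_EXTERNAL,cv2.CHAIN_APPROX_NONE);return max(c,key=cv2.contourArea)
for n,m,z in(('red',((H<8)|(H>172))&(S>150),50),('blue',(H>100)&(H<125)&(S>110),54),('black',(V<75)&(S<100),47),('white',(V>185)&(S<50),52)):
    for y0,y1,zz in((195,232,z),(229,252,10)):
        mm=roi(m,325,452,y0,y1); 
        try:
            c=big(mm);(cx,cy),r=cv2.minEnclosingCircle(c);M=cv2.moments(c)
            u,v=M['m10']/M['m00'],M['m01']/M['m00'];print(n,zz,round(u,1),round(v,1),'r',round(r,1),cv2.contourArea(c),ray('top',u,v,zz).round(1))
        except Exception as e: print(n,zz,e)
```

```text
hsv new [ 13 120 136] [ 13 124 121] oldgrey [ 71  22 163] [ 74  20 167] table [ 20 120 147] [ 21 129 156]
red 50 341.6 221.9 r 9.0 221.5 [425.9  63.5  50. ]
red 10 343.8 244.7 r 8.6 80.5 [379.9  55.5  10. ]
blue 54 max() iterable argument is empty
blue 10 405.2 236.5 r 8.8 88.5 [400.1 -78.7  10. ]
black 47 439.0 230.3 r 8.0 14.5 [ 411.9 -143.1   47. ]
black 10 436.2 232.2 r 8.2 68.0 [ 410.5 -146.9   10. ]
white 52 372.4 214.7 r 11.1 340.0 [442.1  -1.2  52. ]
white 10 374.5 240.7 r 9.2 119.0 [389.8 -11.6  10. ]
```

View pics/crop_new.png

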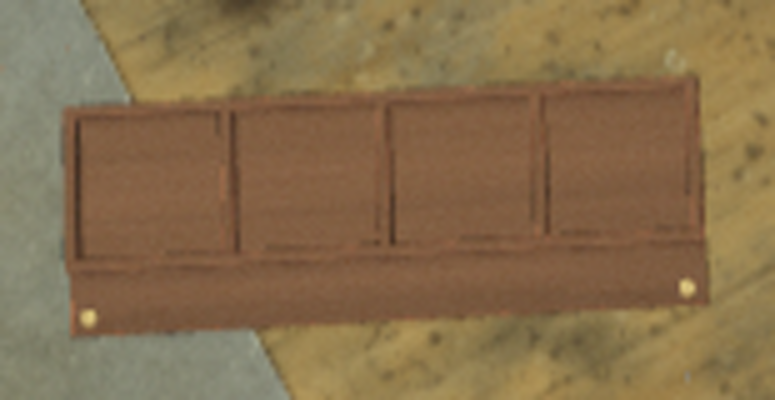

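View pics/crop_old.png

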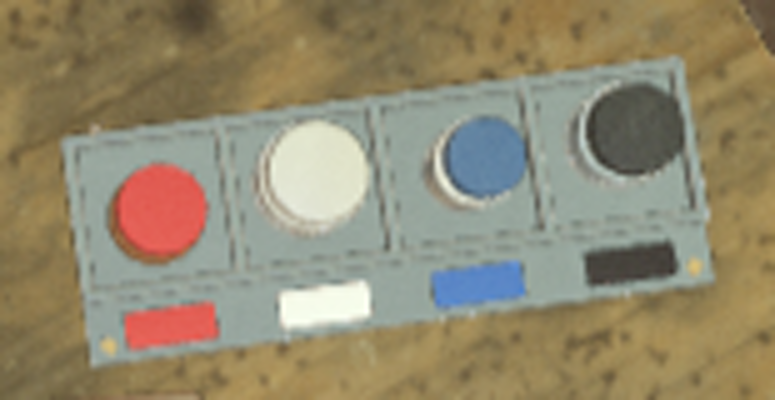

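The crops confirm the colours, the jar order and that the brown rack is empty. Next come exact rack poses from their corners, lid centres at the correct lid heights, and a cross-check with the tiles and the side view.

```bash
cat > m.py <<'E'
from h import *
def px(o,x,y): return o[0]+(x+.5)/5-.5, o[1]+(y+.5)/5-.5
def fit(name,cr):
    A=[];B=[]
    for (u,v,z,lx,ly) in cr:
        A.append((lx,ly));B.append(ray('top',u,v,z)[:2])
    A=np.array(A,float);B=np.array(B);ca,cb=A.mean(0),B.mean(0)
    H=(A-ca).T@(B-cb);th=np.arctan2(H[0,1]-H[1,0],H[0,0]+H[1,1]);R=np.array([[np.cos(th),-np.sin(th)],[np.sin(th),np.cos(th)]])
    t=cb-R@ca; print(name,'t',t.round(1),'yaw',round(th,4),'res',(B-(A@R.T+t)).round(1).tolist()); return t,th,R
E
python3 - <<'E'
from m import *
N=(145,165);O=(310,180)
t,th,R=fit('new',[(*px(N,65,108),14,37,139),(*px(N,695,77),14,37,-139),(*px(N,75,337),6,-64,139),(*px(N,708,302),6,-64,-139)])
print([(R@[0,y]+t).round(1).tolist() for y in(102,34,-34,-102)])
t,th,R=fit('old',[(*px(O,62,140),14,37,139),(*px(O,682,58),14,37,-139),(*px(O,92,365),6,-64,139),(*px(O,712,283),6,-64,-139)])
T=[(379.9,55.5),(389.8,-11.6),(400.1,-78.7),(410.5,-146.9)]
print('tiles local',[(R.T@(np.array(p)-t)).round(1).tolist() for p in T])
print('bays',[(R@[0,y]+t).round(1).tolist() for y in(102,34,-34,-102)])
a=np.load('pics/top0.npz');im,d=a['im'],a['d'];P=pts('top',d)
for n,uv,z,r in(('red',(341.4,221.9),56,38),('white',px(O,318,174),58,48),('blue',px(O,485,156),60,38),('black',px(O,635,128),53,44)):
    p=ray('top',*uv,z)[:2]
    u,v=map(int,map(round,uv)); q=P[v-14:v+15,u-14:u+15].reshape(-1,3);q=q[abs(q[:,2]-z)<5]
    c=(q[:,:2].min(0)+q[:,:2].max(0))/2
    print(n,p.round(1),'loc',(R.T@(p-t)).round(1),'depth',len(q),q.mean(0).round(1),c.round(1))
for n,uv in (('side newrack',None),):
    pass
E
python3 -c "
import cv2;im=cv2.imread('pics/side0.png');cv2.imwrite('pics/s1.png',cv2.resize(im[140:310,230:360],None,fx=4.5,fy=3.5,interpolation=cv2.INTER_CUBIC))"
```

```text
new t [474.1 323.9] yaw 0.0713 res [[-0.4, -1.0], [-1.3, 1.5], [0.8, -1.5], [0.9, 1.0]]
[[466.9, 425.7], [471.7, 357.8], [476.6, 290.0], [481.4, 222.2]]
old t [444.9 -37.6] yaw 0.1476 res [[-1.1, -1.2], [-0.8, 0.5], [1.3, -1.0], [0.6, 1.8]]
tiles local [[-50.6, 101.7], [-50.7, 33.8], [-50.4, -34.0], [-50.1, -103.0]]
bays [[429.9, 63.3], [439.9, -4.0], [449.9, -71.2], [459.9, -138.5]]
red [425.4  64.4] loc [ -4.3 103.7] depth 251 [427.   63.5  56.4] [426.6  64.2]
white [442.1  -2.1] loc [ 2.4 35.5] depth 332 [443.5  -2.   58.5] [443.3  -1.8]
blue [450.7 -72.1] loc [  0.7 -35. ] depth 208 [450.9 -72.   60.1] [450.7 -71.5]
black [ 464.6 -137.4] loc [   4.8 -101.6] depth 277 [ 465.  -137.8   53.5] [ 464.9 -138.6]
```

View pics/s1.png

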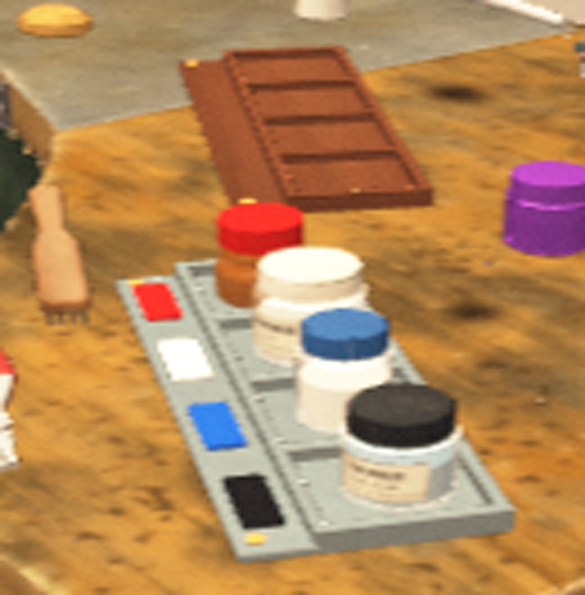

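```bash
cat > plan.py <<'E'
from h import *
from scipy.spatial.transform import Rotation as Ro
def go(x,y,z,yaw):
    """remaining: turn (tool axes, now) then slide (tool axes after the turn)"""
    s=observe();R=Ro.from_rotvec(s['tcp_rot'])
    c,n=np.cos(yaw),np.sin(yaw);T=Ro.from_matrix(np.array([[-n,c,0],[c,n,0],[0,0,-1]]).T)
    print('t',round(s['t'],2),'pos',s['tool_pos'].round(1),'gap',round(s['finger_gap'],3),'F',s['contact_force'].round(1))
    dr=(R.inv()*T).as_rotvec();print('turn',dr.round(4))
    d=np.array([x,y,z])-s['tool_pos'];print('world d',d.round(1),'slide after turn',T.inv().apply(d).round(1),'slide now',R.inv().apply(d).round(1))
E
python3 - <<'E'
from plan import *
P=np.vstack([pts('top',np.load('pics/top0.npz')['d']).reshape(-1,3),pts('side',np.load('pics/side0.npz')['d']).reshape(-1,3)])
q=P[(P[:,0]>300)&(P[:,0]<720)&(abs(P[:,1])<520)&(P[:,2]>65)&(P[:,2]<900)]
for x in range(300,720,60):
  for y in range(-520,520,80):
    k=q[(q[:,0]>=x)&(q[:,0]<x+60)&(q[:,1]>=y)&(q[:,1]<y+80)]
    if len(k)>3: print(x,y,len(k),k[:,2].min().round(),k[:,2].max().round())
go(464.8,-138,160,.1476)
E
```

```text
480 360 901 627.0 650.0
540 280 422 610.0 641.0
540 360 1652 623.0 655.0
600 120 161 67.0 146.0
600 200 1757 65.0 158.0
600 280 37 91.0 157.0
660 -120 483 65.0 172.0
660 40 997 65.0 156.0
660 120 2866 65.0 181.0
660 200 1537 84.0 182.0
660 280 452 65.0 159.0
660 360 1196 123.0 417.0
660 440 729 65.0 264.0
t 0.1 pos [ 218.9 -611.3  236.6] gap 0.999 F [ 0.1 -0.1 -0.5]
turn [-0.0019 -0.0016 -1.3745]
world d [245.9 473.3 -76.6] slide after turn [432.  312.8  76.6] slide now [ 391.1 -362.6   77.4]
```

>>> {"fn": "send_rows", "kwargs": {
  "slide": [
    [0,0,0],
    [0,0,0],
    [0,0,0],
    [0,0,0],
    [0,0,0],
    [0,0,0],
    [0,0,0],
    [0,0,0],
    [0,0,0],
    [0,0,0],
    [0,0,0]
  ],
  "delta_rot": [
    [0,0,-0.125],
    [0,0,-0.125],
    [0,0,-0.125],
    [0,0,-0.125],
    [0,0,-0.125],
    [0,0,-0.125],
    [0,0,-0.125],
    [0,0,-0.125],
    [0,0,-0.125],
    [0,0,-0.125],
    [0,0,-0.125]
  ],
  "jaw": [1,1,1,1,1,1,1,1,1,1,1],
  "force": 20
}}

```text
t: 1.2
tool_pos: [218.8, -611.6, 237.0]
tcp_rot: [-2.044, -2.384, -0.001]
contact_force: [0.4, -0.8, -0.2]
finger_gap: 0.997
```

>>> {"fn": "send_rows", "kwargs": {
  "slide": [
    [36,26,6],
    [36,26,6],
    [36,26,6],
    [36,26,6],
    [36,26,6],
    [36,26,6],
    [36,26,6],
    [36,26,6],
    [36,26,6],
    [36,26,6],
    [36,26,6],
    [36,26,6]
  ],
  "delta_rot": [
    [0,0,0],
    [0,0,0],
    [0,0,0],
    [0,0,0],
    [0,0,0],
    [0,0,0],
    [0,0,0],
    [0,0,0],
    [0,0,0],
    [0,0,0],
    [0,0,0],
    [0,0,0]
  ],
  "jaw": [1,1,1,1,1,1,1,1,1,1,1,1]
}}

```text
t: 2.4
tool_pos: [464.3, -137.1, 165.2]
tcp_rot: [-2.051, -2.379, 0.001]
contact_force: [0.5, -0.6, 0.5]
finger_gap: 1.0
```

Run:
```python
from plan import *
go(464.8,-138,40,.1476); print(observe()['joints'].round(2))
```

```text
t 2.4 pos [ 464.3 -137.1  165.2] gap 1.0 F [ 0.5 -0.6  0.5]
turn [-0.0005 -0.      0.0001]
world d [   0.5   -0.9 -125.2] slide after turn [ -0.9   0.4 125.2] slide now [ -0.9   0.4 125.2]
[ 0.52  0.48 -0.39  1.97  0.27  0.74  0.11]
```

>>> {"fn": "send_rows", "kwargs": {
  "slide": [
    [-1,0,30],
    [0,0,30],
    [0,0,30],
    [0,0,20],
    [0,0,10],
    [0,0,5]
  ],
  "delta_rot": [
    [0,0,0],
    [0,0,0],
    [0,0,0],
    [0,0,0],
    [0,0,0],
    [0,0,0]
  ],
  "jaw": [1,1,1,1,1,1]
}}

```text
t: 3.0
tool_pos: [463.8, -139.5, 39.8]
tcp_rot: [-2.05, -2.379, 0.001]
contact_force: [-0.6, 0.1, 0.8]
finger_gap: 1.002
```

>>> {"fn": "send_rows", "kwargs": {
  "slide": [
    [0,0,0],
    [0,0,0],
    [0,0,0],
    [0,0,0],
    [0,0,0],
    [0,0,0]
  ],
  "delta_rot": [
    [0,0,0],
    [0,0,0],
    [0,0,0],
    [0,0,0],
    [0,0,0],
    [0,0,0]
  ],
  "jaw": [-1,-1,-1,-1,-1,-1],
  "force": 20
}}

```text
t: 3.6
tool_pos: [464.2, -139.7, 40.9]
tcp_rot: [2.051, 2.379, 0.0]
contact_force: [-0.6, 0.5, 0.4]
finger_gap: 0.535
```

Run:
```python
from plan import *
go(466.9,425.7,125,.0713)
cap('side','s2');im=cv2.imread('pics/s2.png');cv2.imwrite('pics/s2c.png',cv2.resize(im[100:320,200:420],None,fx=2.7,fy=2.7))
```

```text
t 3.6 pos [ 464.2 -139.7   40.9] gap 0.535 F [-0.6  0.5  0.4]
turn [0.0005 0.0002 0.0767]
world d [  2.7 565.4  84.1] slide after turn [563.8  42.9 -84.1] slide now [558.8  86.  -84.1]
```

View pics/s2c.png

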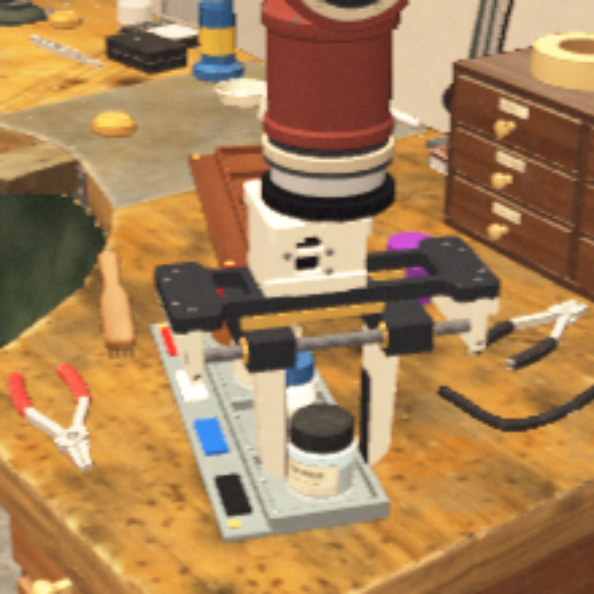

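The picture shows the fingers straddling the black jar, front (270,430) and rear (375,420), and still closing. The gap is 50 mm against a 44 mm jar.

>>> {"fn": "send_rows", "kwargs": {
  "slide": [
    [0,0,0],
    [0,0,0],
    [0,0,0],
    [0,0,0]
  ],
  "delta_rot": [
    [0,0,0],
    [0,0,0],
    [0,0,0],
    [0,0,0]
  ],
  "jaw": [-1,-1,-1,-1]
}}

```text
t: 4.05
tool_pos: [464.1, -139.7, 40.8]
tcp_rot: [-2.051, -2.38, 0.0]
contact_force: [-0.9, -0.8, 3.6]
finger_gap: 0.448
```

>>> {"fn": "send_rows", "kwargs": {
  "slide": [
    [0,0,-5],
    [0,0,-10],
    [0,0,-20],
    [0,0,-20],
    [0,0,-20],
    [0,0,-9]
  ],
  "delta_rot": [
    [0,0,0],
    [0,0,0],
    [0,0,0],
    [0,0,0],
    [0,0,0],
    [0,0,0.077]
  ],
  "jaw": [-1,-1,-1,-1,-1,-1]
}}

```text
t: 4.65
tool_pos: [464.8, -139.7, 126.8]
tcp_rot: [2.142, 2.295, 0.003]
contact_force: [1.0, -0.5, -0.9]
finger_gap: 0.445
```

Run:
```python
from plan import *
go(466.9,425.7,125,.0713)
```

```text
t 4.65 pos [ 464.8 -139.7  126.8] gap 0.445 F [ 1.  -0.5 -0.9]
turn [ 0.003   0.0004 -0.0023]
world d [  2.1 565.4  -1.8] slide after turn [563.9  42.3   1.8] slide now [564.   41.1   1.7]
```

>>> {"fn": "send_rows", "kwargs": {
  "slide": [
    [15,1,0],
    [30,2,0],
    [42,3,0],
    [45,4,0],
    [45,4,0],
    [45,4,0],
    [45,4,0],
    [45,4,0],
    [45,4,0],
    [45,3,0],
    [45,3,0],
    [45,3,0]
  ],
  "delta_rot": [
    [0,0,0],
    [0,0,0],
    [0,0,0],
    [0,0,0],
    [0,0,0],
    [0,0,0],
    [0,0,0],
    [0,0,0],
    [0,0,0],
    [0,0,0],
    [0,0,0],
    [0,0,0]
  ],
  "jaw": [-1,-1,-1,-1,-1,-1,-1,-1,-1,-1,-1,-1]
}}

```text
t: 5.85
tool_pos: [467.6, 355.6, 125.2]
tcp_rot: [-2.141, -2.299, 0.0]
contact_force: [0.6, 0.5, -1.4]
finger_gap: 0.447
```

>>> {"fn": "send_rows", "kwargs": {
  "slide": [
    [35,2,0],
    [20,1,0],
    [12,0,0],
    [5,0,0],
    [0,0,0]
  ],
  "delta_rot": [
    [0,0,0],
    [0,0,0],
    [0,0,0],
    [0,0,0],
    [0,0,0]
  ],
  "jaw": [-1,-1,-1,-1,-1]
}}

```text
t: 6.35
tool_pos: [465.9, 425.3, 124.7]
tcp_rot: [2.141, 2.298, -0.001]
contact_force: [0.2, 0.0, -1.7]
finger_gap: 0.45
```

Run:
```python
from plan import *
go(466.9,425.7,41.5,.0713); print(observe()['joints'].round(2))
im,d=cap('side','s3');cap('top','t3')
cv2.imwrite('pics/s3c.png',cv2.resize(im[60:280,160:400],None,fx=2.7,fy=2.7))
```

```text
t 6.35 pos [465.9 425.3 124.7] gap 0.45 F [ 0.2  0.  -1.7]
turn [-0.0004  0.0007 -0.0006]
world d [  1.    0.4 -83.2] slide after turn [ 0.3  1.  83.2] slide now [ 0.4  1.  83.2]
[-0.61  0.72 -0.27  1.6   0.24  0.86 -0.91]
```

View pics/s3c.png

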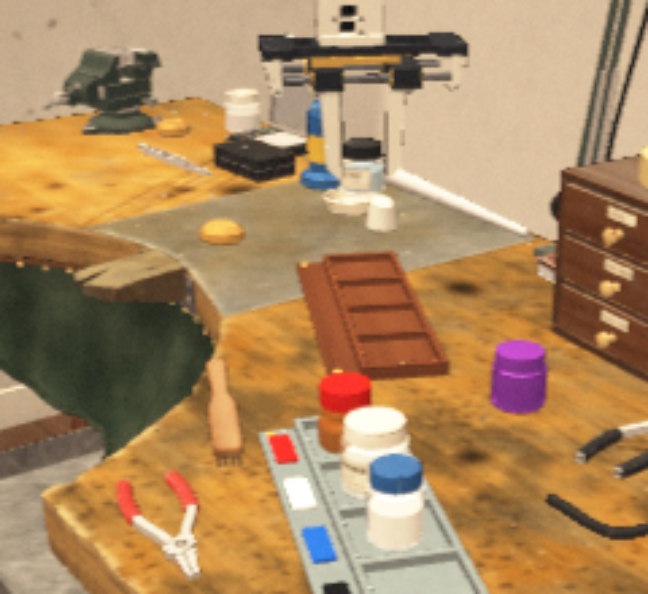

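View pics/t3.png

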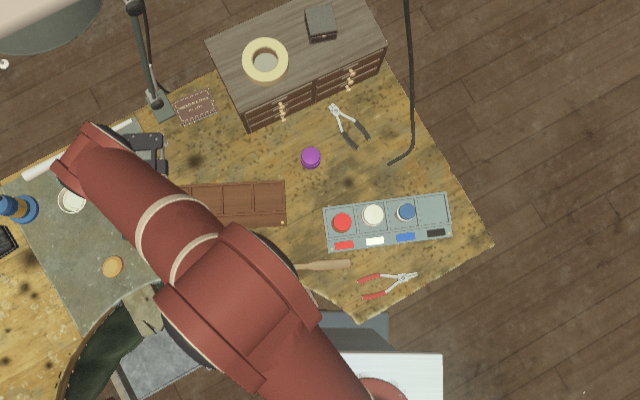

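The black jar hangs upright between the fingers above the far bay (side crop 362,165), and nothing else was disturbed. Lowering it.

>>> {"fn": "send_rows", "kwargs": {
  "slide": [
    [0,1,20],
    [0,0,25],
    [0,0,20],
    [0,0,10],
    [0,0,5],
    [0,0,3],
    [0,0,0]
  ],
  "delta_rot": [
    [0,0,0],
    [0,0,0],
    [0,0,0],
    [0,0,0],
    [0,0,0],
    [0,0,0],
    [0,0,0]
  ],
  "jaw": [-1,-1,-1,-1,-1,-1,-1]
}}

```text
t: 7.15
tool_pos: [467.4, 426.1, 42.2]
tcp_rot: [2.142, 2.298, 0.002]
contact_force: [-0.9, 0.7, -1.5]
finger_gap: 0.449
```

Run:
```python
from plan import *
go(466.9,425.7,41,.0713)
im,d=cap('side','s4')
cv2.imwrite('pics/s4c.png',cv2.resize(im[100:220,230:380],None,fx=4.5,fy=4.5))
```

```text
t 7.15 pos [467.4 426.1  42.2] gap 0.449 F [-0.9  0.7 -1.5]
turn [ 0.0008 -0.0006 -0.0006]
world d [-0.5 -0.4 -1.2] slide after turn [-0.3 -0.5  1.2] slide now [-0.3 -0.5  1.2]
```

View pics/s4c.png

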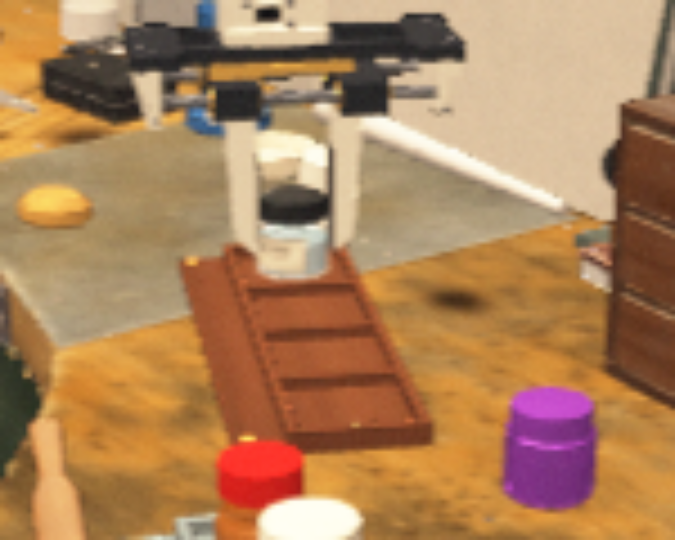

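The black jar stands in the leftmost bay, inside the walls (295,255). I lower it the last millimetre, release, rise, and head to blue.

>>> {"fn": "send_rows", "kwargs": {
  "slide": [
    [0,0,1],
    [0,0,0],
    [0,0,0],
    [0,0,0],
    [0,0,0],
    [0,0,0],
    [0,0,0],
    [0,0,-15],
    [0,0,-30],
    [0,0,-40]
  ],
  "delta_rot": [
    [0,0,0],
    [0,0,0],
    [0,0,0],
    [0,0,0],
    [0,0,0],
    [0,0,0],
    [0,0,0],
    [0,0,0],
    [0,0,0],
    [0,0,0]
  ],
  "jaw": [-1,-1,1,1,1,1,1,1,1,1]
}}

```text
t: 8.2
tool_pos: [466.2, 425.2, 125.9]
tcp_rot: [-2.141, -2.299, 0.006]
contact_force: [-1.0, 0.1, 0.6]
finger_gap: 0.998
```

Run:
```python
from plan import *
go(450.9,-72,125,.1476)
```

```text
t 8.2 pos [466.2 425.2 125.9] gap 0.998 F [-1.   0.1  0.6]
turn [-0.0029  0.0021 -0.0764]
world d [ -15.3 -497.2   -0.9] slide after turn [-489.5  -88.2    0.9] slide now [-494.8  -50.6    2.2]
```

>>> {"fn": "send_rows", "kwargs": {
  "slide": [
    [0,0,0],
    [-44,-8,0],
    [-45,-8,0],
    [-45,-8,0],
    [-45,-8,0],
    [-45,-8,0],
    [-45,-8,0],
    [-45,-8,0],
    [-45,-8,0],
    [-45,-8,0],
    [-45,-8,0],
    [-40,-8,0]
  ],
  "delta_rot": [
    [0,0,-0.076],
    [0,0,0],
    [0,0,0],
    [0,0,0],
    [0,0,0],
    [0,0,0],
    [0,0,0],
    [0,0,0],
    [0,0,0],
    [0,0,0],
    [0,0,0],
    [0,0,0]
  ],
  "jaw": [1,1,1,1,1,1,1,1,1,1,1,1]
}}

```text
t: 9.4
tool_pos: [451.9, -73.1, 126.9]
tcp_rot: [2.052, 2.376, 0.001]
contact_force: [1.7, 0.4, -0.3]
finger_gap: 1.002
```

>>> {"fn": "send_rows", "kwargs": {
  "slide": [
    [0,0,0]
  ],
  "delta_rot": [
    [0,0,0]
  ],
  "jaw": [1]
}}

```text
t: 9.5
tool_pos: [451.0, -78.0, 126.3]
tcp_rot: [2.065, 2.363, -0.005]
contact_force: [0.9, 0.7, -0.0]
finger_gap: 0.997
```

Run:
```python
from plan import *
go(450.9,-72,41,.1476)
im,d=cap('side','s5')
cv2.imwrite('pics/s5c.png',cv2.resize(im[100:320,200:420],None,fx=2.7,fy=2.7))
```

```text
t 9.5 pos [451.  -78.  126.3] gap 0.997 F [ 0.9  0.7 -0. ]
turn [-0.0005  0.0044 -0.013 ]
world d [ -0.1   6.  -85.3] slide after turn [ 6.   0.8 85.3] slide now [ 6.4  0.7 85.3]
```

View pics/s5c.png

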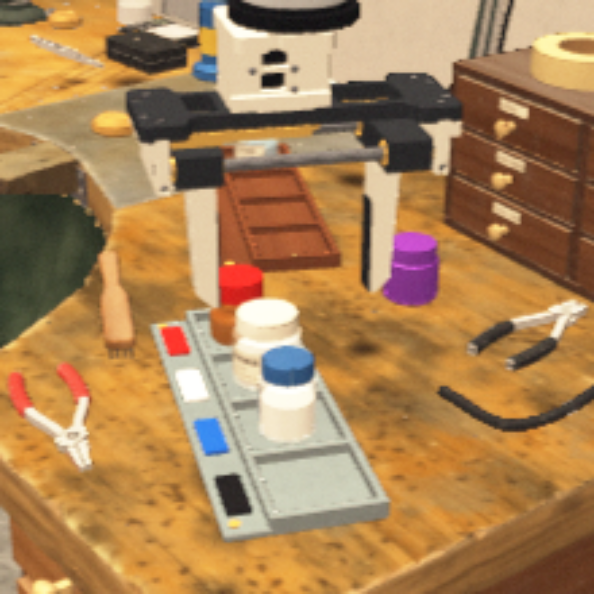

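The blue jar (288,395) waits below and all is undisturbed. The arm overshot while braking, so I let it settle.

>>> {"fn": "send_rows", "kwargs": {
  "slide": [
    [0,0,0],
    [0,0,0]
  ],
  "delta_rot": [
    [0,0,0],
    [0,0,0]
  ],
  "jaw": [1,1]
}}

```text
t: 9.75
tool_pos: [452.1, -68.8, 126.2]
tcp_rot: [2.048, 2.381, 0.002]
contact_force: [0.2, -0.6, 0.2]
finger_gap: 1.0
```

Run:
```python
from plan import *
go(450.9,-72,41,.1476)
```

```text
t 9.75 pos [452.1 -68.8 126.2] gap 1.0 F [ 0.2 -0.6  0.2]
turn [ 0.0013 -0.0005  0.0025]
world d [ -1.2  -3.2 -85.2] slide after turn [-2.9 -1.6 85.2] slide now [-3.  -1.7 85.2]
```

>>> {"fn": "send_rows", "kwargs": {
  "slide": [
    [0,0,15],
    [0,0,20],
    [0,0,0],
    [0,0,0]
  ],
  "delta_rot": [
    [0,0,0],
    [0,0,0],
    [0,0,0],
    [0,0,0]
  ],
  "jaw": [1,1,1,1]
}}

```text
t: 10.15
tool_pos: [451.7, -69.2, 90.9]
tcp_rot: [-2.049, -2.381, -0.0]
contact_force: [-0.3, 0.7, -0.3]
finger_gap: 1.001
```

Run:
```python
from plan import *
go(450.9,-72,41,.1476)
```

```text
t 10.15 pos [451.7 -69.2  90.9] gap 1.001 F [-0.3  0.7 -0.3]
turn [-0.0003 -0.0006  0.0021]
world d [ -0.8  -2.8 -49.9] slide after turn [-2.6 -1.2 49.9] slide now [-2.6 -1.2 49.9]
```

>>> {"fn": "send_rows", "kwargs": {
  "slide": [
    [-2.6,-1,15],
    [0,0,20],
    [0,0,10],
    [0,0,5],
    [0,0,0],
    [0,0,0],
    [0,0,0],
    [0,0,0],
    [0,0,0],
    [0,0,0],
    [0,0,0],
    [0,0,0]
  ],
  "delta_rot": [
    [0,0,0],
    [0,0,0],
    [0,0,0],
    [0,0,0],
    [0,0,0],
    [0,0,0],
    [0,0,0],
    [0,0,0],
    [0,0,0],
    [0,0,0],
    [0,0,0],
    [0,0,0]
  ],
  "jaw": [1,1,1,1,-1,-1,-1,-1,-1,-1,-1,-1]
}}

```text
t: 11.35
tool_pos: [450.6, -73.4, 40.7]
tcp_rot: [-2.052, -2.378, 0.001]
contact_force: [-1.1, -0.8, 1.7]
finger_gap: 0.393
```

>>> {"fn": "send_rows", "kwargs": {
  "slide": [
    [0,0,0],
    [0,0,0],
    [0,0,0]
  ],
  "delta_rot": [
    [0,0,0],
    [0,0,0],
    [0,0,0]
  ],
  "jaw": [-1,-1,-1]
}}

```text
t: 11.65
tool_pos: [450.6, -73.4, 40.7]
tcp_rot: [-2.052, -2.378, 0.001]
contact_force: [-2.2, -0.8, 2.5]
finger_gap: 0.399
```

>>> {"fn": "send_rows", "kwargs": {
  "slide": [
    [0,0,-5],
    [0,0,-10],
    [0,0,-20],
    [0,0,-20],
    [0,0,-20],
    [0,0,-9],
    [0,0,0]
  ],
  "delta_rot": [
    [0,0,0],
    [0,0,0],
    [0,0,0],
    [0,0,0],
    [0,0,0],
    [0,0,0.074],
    [0,0,0]
  ],
  "jaw": [-1,-1,-1,-1,-1,-1,-1]
}}

```text
t: 12.35
tool_pos: [452.2, -73.4, 126.6]
tcp_rot: [2.137, 2.298, 0.004]
contact_force: [-0.8, -0.7, -1.1]
finger_gap: 0.393
```

Run:
```python
from plan import *
go(471.7,357.8,125,.0713)
```

```text
t 12.35 pos [452.2 -73.4 126.6] gap 0.393 F [-0.8 -0.7 -1.1]
turn [0.0044 0.0008 0.0016]
world d [ 19.5 431.2  -1.6] slide after turn [428.7  50.2   1.6] slide now [428.6  50.9   1.4]
```

>>> {"fn": "send_rows", "kwargs": {
  "slide": [
    [12,1,0],
    [25,3,0],
    [38,5,0],
    [45,5,0],
    [45,5,0],
    [45,5,0],
    [45,5,0],
    [45,5,0],
    [40,5,0],
    [33,4,0],
    [25,3,0],
    [15,2,0]
  ],
  "delta_rot": [
    [0,0,0],
    [0,0,0],
    [0,0,0],
    [0,0,0],
    [0,0,0],
    [0,0,0],
    [0,0,0],
    [0,0,0],
    [0,0,0],
    [0,0,0],
    [0,0,0],
    [0,0,0]
  ],
  "jaw": [-1,-1,-1,-1,-1,-1,-1,-1,-1,-1,-1,-1]
}}

```text
t: 13.55
tool_pos: [466.6, 345.7, 123.7]
tcp_rot: [-2.131, -2.305, 0.001]
contact_force: [-0.5, -0.0, -2.1]
finger_gap: 0.391
```

>>> {"fn": "send_rows", "kwargs": {
  "slide": [
    [10,1,0],
    [5,1,0],
    [0,0,10],
    [0,0,0]
  ],
  "delta_rot": [
    [0,0,0],
    [0,0,0],
    [0,0,0],
    [0,0,0]
  ],
  "jaw": [-1,-1,-1,-1]
}}

```text
t: 13.95
tool_pos: [469.2, 354.7, 113.0]
tcp_rot: [2.14, 2.299, -0.007]
contact_force: [-0.4, -0.5, -1.5]
finger_gap: 0.393
```

Run:
```python
from plan import *
go(471.7,357.3,41,.0713)
im,d=cap('side','s6')
cv2.imwrite('pics/s6c.png',cv2.resize(im[80:220,230:380],None,fx=4.2,fy=4.2))
```

```text
t 13.95 pos [469.2 354.7 113. ] gap 0.393 F [-0.4 -0.5 -1.5]
turn [-0.0028  0.0034  0.0001]
world d [  2.5   2.6 -72. ] slide after turn [ 2.4  2.7 72. ] slide now [ 2.6  2.9 72. ]
```

View pics/s6c.png

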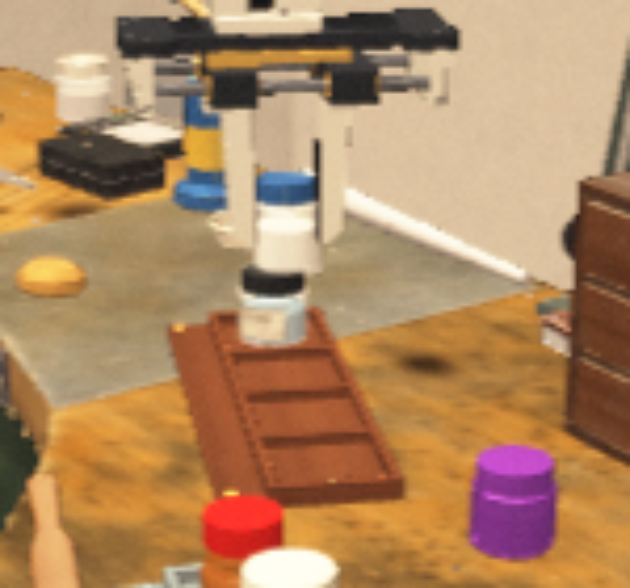

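The black jar stands upright in the far-left bay (273,310), and the blue jar hangs upright above the next bay. Correcting and lowering it.

>>> {"fn": "send_rows", "kwargs": {
  "slide": [
    [1.3,1.4,0],
    [1.2,1.4,10],
    [0,0,20],
    [0,0,20],
    [0,0,12],
    [0,0,6],
    [0,0,3],
    [0,0,0]
  ],
  "delta_rot": [
    [0,0,0],
    [0,0,0],
    [0,0,0],
    [0,0,0],
    [0,0,0],
    [0,0,0],
    [0,0,0],
    [0,0,0]
  ],
  "jaw": [-1,-1,-1,-1,-1,-1,-1,-1]
}}

```text
t: 14.8
tool_pos: [472.4, 360.1, 43.8]
tcp_rot: [-2.139, -2.301, -0.001]
contact_force: [-0.1, -0.4, -1.2]
finger_gap: 0.395
```

Run:
```python
from plan import *
go(471.7,357.3,40.8,.0713)
im,d=cap('side','s7')
cv2.imwrite('pics/s7c.png',cv2.resize(im[80:220,230:380],None,fx=4.2,fy=4.2))
```

```text
t 14.8 pos [472.4 360.1  43.8] gap 0.395 F [-0.1 -0.4 -1.2]
turn [ 0.0003 -0.0003  0.0018]
world d [-0.7 -2.8 -3. ] slide after turn [-2.7 -0.9  3. ] slide now [-2.7 -0.9  3. ]
```

View pics/s7c.png

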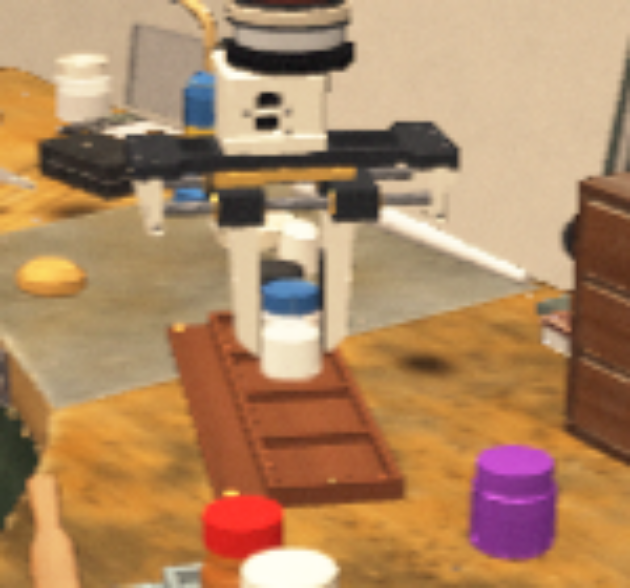

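The blue jar is inside the second bay (292,330), nearly down. I shift it 2.5 mm back to the bay middle, set it down, release and rise.

>>> {"fn": "send_rows", "kwargs": {
  "slide": [
    [-2.5,-0.8,0],
    [0,0,2],
    [0,0,1],
    [0,0,0],
    [0,0,0],
    [0,0,0],
    [0,0,0],
    [0,0,0],
    [0,0,0],
    [0,0,-15],
    [0,0,-30],
    [0,0,-40]
  ],
  "delta_rot": [
    [0,0,0],
    [0,0,0],
    [0,0,0],
    [0,0,0],
    [0,0,0],
    [0,0,0],
    [0,0,0],
    [0,0,0],
    [0,0,0],
    [0,0,0],
    [0,0,0],
    [0,0,0]
  ],
  "jaw": [-1,-1,-1,-1,1,1,1,1,1,1,1,1]
}}

```text
t: 16.05
tool_pos: [470.7, 356.6, 126.1]
tcp_rot: [-2.138, -2.301, 0.005]
contact_force: [0.9, 1.2, 0.7]
finger_gap: 0.99
```

Run:
```python
from plan import *
go(442.8,-2,125,.1476)
```

```text
t 16.05 pos [470.7 356.6 126.1] gap 0.99 F [0.9 1.2 0.7]
turn [-0.0029  0.0018 -0.0744]
world d [ -27.9 -358.6   -1.1] slide after turn [-350.5  -80.3    1.1] slide now [-355.5  -54.1    1.9]
```

>>> {"fn": "send_rows", "kwargs": {
  "slide": [
    [0,0,0],
    [-30,-6,0],
    [-45,-10,0],
    [-45,-11,0],
    [-45,-11,0],
    [-45,-11,0],
    [-45,-11,0],
    [-40,-9,0],
    [-30,-7,0],
    [-15,-3,0],
    [-10,-1,0],
    [0,0,0]
  ],
  "delta_rot": [
    [0,0,-0.076],
    [0,0,0],
    [0,0,0],
    [0,0,0],
    [0,0,0],
    [0,0,0],
    [0,0,0],
    [0,0,0],
    [0,0,0],
    [0,0,0],
    [0,0,0],
    [0,0,0]
  ],
  "jaw": [1,1,1,1,1,1,1,1,1,1,1,1]
}}

```text
t: 17.25
tool_pos: [444.9, -1.8, 126.3]
tcp_rot: [2.052, 2.377, 0.001]
contact_force: [1.1, 0.3, -0.4]
finger_gap: 0.998
```

>>> {"fn": "send_rows", "kwargs": {
  "slide": [
    [0,0,15],
    [0,0,20],
    [0,0,0],
    [0,0,0]
  ],
  "delta_rot": [
    [0,0,0],
    [0,0,0],
    [0,0,0],
    [0,0,0]
  ],
  "jaw": [1,1,1,1]
}}

```text
t: 17.65
tool_pos: [444.6, 0.7, 91.0]
tcp_rot: [-2.047, -2.383, -0.001]
contact_force: [0.5, 0.2, -0.1]
finger_gap: 1.0
```

Run:
```python
from plan import *
go(442.8,-2,41,.1476)
im,d=cap('side','s8')
cv2.imwrite('pics/s8c.png',cv2.resize(im[100:320,200:420],None,fx=2.7,fy=2.7))
```

```text
t 17.65 pos [444.6   0.7  91. ] gap 1.0 F [ 0.5  0.2 -0.1]
turn [ 0.     -0.0007  0.0037]
world d [ -1.8  -2.7 -50. ] slide after turn [-2.4 -2.2 50. ] slide now [-2.4 -2.2 50. ]
```

View pics/s8c.png

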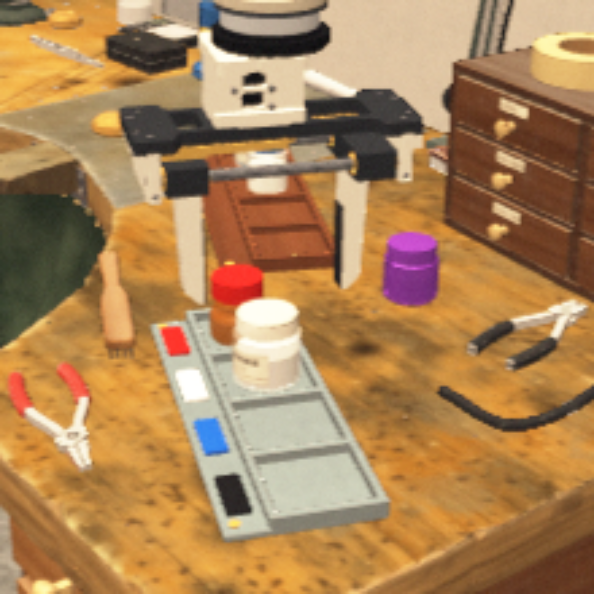

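The white jar (267,345) is still upright in its bay below the open fingers. Going down to grip it.

>>> {"fn": "send_rows", "kwargs": {
  "slide": [
    [-2,-2,15],
    [0,0,20],
    [0,0,10],
    [0,0,5],
    [0,0,0],
    [0,0,0],
    [0,0,0],
    [0,0,0],
    [0,0,0],
    [0,0,0],
    [0,0,0],
    [0,0,0]
  ],
  "delta_rot": [
    [0,0,0.003],
    [0,0,0],
    [0,0,0],
    [0,0,0],
    [0,0,0],
    [0,0,0],
    [0,0,0],
    [0,0,0],
    [0,0,0],
    [0,0,0],
    [0,0,0],
    [0,0,0]
  ],
  "jaw": [1,1,1,1,-1,-1,-1,-1,-1,-1,-1,-1]
}}

```text
t: 18.9
tool_pos: [442.6, -3.0, 40.8]
tcp_rot: [-2.054, -2.377, 0.0]
contact_force: [-0.3, -0.1, 1.9]
finger_gap: 0.504
```

>>> {"fn": "send_rows", "kwargs": {
  "slide": [
    [0,0,0],
    [0,0,0]
  ],
  "delta_rot": [
    [0,0,0],
    [0,0,0]
  ],
  "jaw": [-1,-1]
}}

```text
t: 19.1
tool_pos: [442.6, -3.0, 40.8]
tcp_rot: [-2.054, -2.377, 0.0]
contact_force: [-1.6, 0.3, 4.1]
finger_gap: 0.51
```

>>> {"fn": "send_rows", "kwargs": {
  "slide": [
    [0,0,-5],
    [0,0,-10],
    [0,0,-20],
    [0,0,-20],
    [0,0,-20],
    [0,0,-9],
    [0,0,0]
  ],
  "delta_rot": [
    [0,0,0],
    [0,0,0],
    [0,0,0],
    [0,0,0],
    [0,0,0],
    [0,0,0.074],
    [0,0,0]
  ],
  "jaw": [-1,-1,-1,-1,-1,-1,-1]
}}

```text
t: 19.8
tool_pos: [443.8, -2.9, 126.4]
tcp_rot: [2.138, 2.298, 0.004]
contact_force: [0.3, 0.3, -1.4]
finger_gap: 0.51
```

Run:
```python
from plan import *
go(476.6,290,125,.0713)
```

```text
t 19.8 pos [443.8  -2.9 126.4] gap 0.51 F [ 0.3  0.3 -1.4]
turn [0.004  0.0001 0.0005]
world d [ 32.8 292.9  -1.4] slide after turn [289.8  53.6   1.4] slide now [289.8  53.7   1.6]
```

>>> {"fn": "send_rows", "kwargs": {
  "slide": [
    [12,2,0],
    [25,5,0],
    [36,7,0],
    [44,8,0],
    [44,8,0],
    [42,8,0],
    [34,6,0],
    [25,5,0],
    [15,3,0],
    [9,1.5,0],
    [4,0,0],
    [0,0,0]
  ],
  "delta_rot": [
    [0,0,0],
    [0,0,0],
    [0,0,0],
    [0,0,0],
    [0,0,0],
    [0,0,0],
    [0,0,0],
    [0,0,0],
    [0,0,0],
    [0,0,0],
    [0,0,0],
    [0,0,0]
  ],
  "jaw": [-1,-1,-1,-1,-1,-1,-1,-1,-1,-1,-1,-1]
}}

```text
t: 21.0
tool_pos: [475.1, 289.4, 124.4]
tcp_rot: [2.14, 2.299, -0.002]
contact_force: [-0.4, -0.4, -0.4]
finger_gap: 0.511
```

>>> {"fn": "send_rows", "kwargs": {
  "slide": [
    [0,0,15],
    [0,0,15],
    [0,0,0],
    [0,0,0],
    [0,0,0]
  ],
  "delta_rot": [
    [0,0,0],
    [0,0,0],
    [0,0,0],
    [0,0,0],
    [0,0,0]
  ],
  "jaw": [-1,-1,-1,-1,-1]
}}

```text
t: 21.5
tool_pos: [475.8, 289.8, 95.5]
tcp_rot: [2.141, 2.299, 0.002]
contact_force: [0.1, -0.2, -0.4]
finger_gap: 0.509
```

Run:
```python
from plan import *
go(476.6,289.5,41,.0713)
im,d=cap('side','s9')
cv2.imwrite('pics/s9c.png',cv2.resize(im[80:220,230:380],None,fx=4.2,fy=4.2))
```

```text
t 21.5 pos [475.8 289.8  95.5] gap 0.509 F [ 0.1 -0.2 -0.4]
turn [ 0.0012 -0.0004 -0.0002]
world d [  0.8  -0.3 -54.5] slide after turn [-0.4  0.7 54.5] slide now [-0.4  0.7 54.5]
```

View pics/s9c.png

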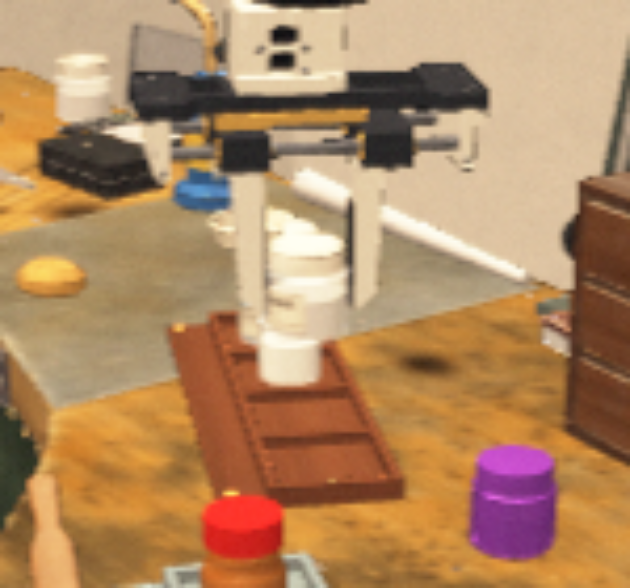

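The white jar hangs upright over the third bay and the blue jar stands behind it, clear of it. Setting it down.

>>> {"fn": "send_rows", "kwargs": {
  "slide": [
    [0,0.7,15],
    [0,0,20],
    [0,0,10],
    [0,0,5],
    [0,0,3],
    [0,0,1],
    [0,0,0]
  ],
  "delta_rot": [
    [0,0,0],
    [0,0,0],
    [0,0,0],
    [0,0,0],
    [0,0,0],
    [0,0,0],
    [0,0,0]
  ],
  "jaw": [-1,-1,-1,-1,-1,-1,-1]
}}

```text
t: 22.25
tool_pos: [476.3, 290.4, 41.2]
tcp_rot: [2.14, 2.3, 0.002]
contact_force: [0.7, 0.8, -1.7]
finger_gap: 0.507
```

Run:
```python
from plan import *
go(476.6,289.5,40.8,.0713)
im,d=cap('side','s10')
cv2.imwrite('pics/s10c.png',cv2.resize(im[80:220,230:380],None,fx=4.2,fy=4.2))
```

```text
t 22.25 pos [476.3 290.4  41.2] gap 0.507 F [ 0.7  0.8 -1.7]
turn [ 0.0009 -0.0005  0.0008]
world d [ 0.3 -0.9 -0.4] slide after turn [-1.   0.3  0.4] slide now [-1.   0.3  0.4]
```

View pics/s10c.png

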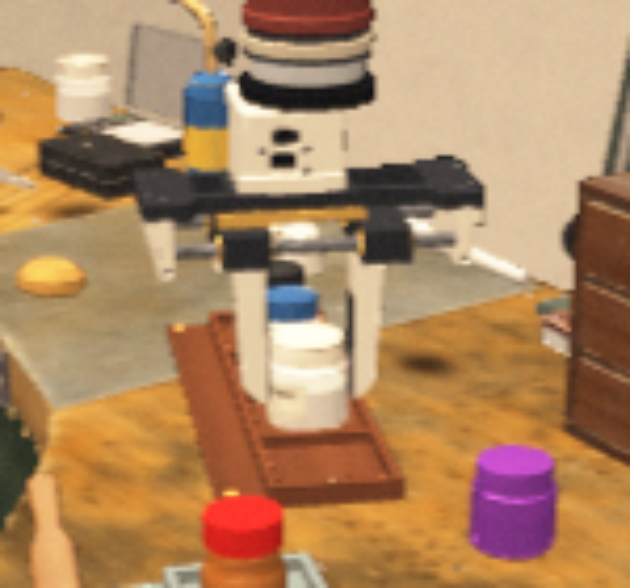

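The white jar is in the third bay (308,385), clear of the walls. Release and rise.

>>> {"fn": "send_rows", "kwargs": {
  "slide": [
    [0,0,0.5],
    [0,0,0],
    [0,0,0],
    [0,0,0],
    [0,0,0],
    [0,0,0],
    [0,0,0],
    [0,0,-15],
    [0,0,-30],
    [0,0,-40],
    [0,0,0]
  ],
  "delta_rot": [
    [0,0,0],
    [0,0,0],
    [0,0,0],
    [0,0,0],
    [0,0,0],
    [0,0,0],
    [0,0,0],
    [0,0,0],
    [0,0,0],
    [0,0,0],
    [0,0,-0.076]
  ],
  "jaw": [-1,-1,1,1,1,1,1,1,1,1,1]
}}

```text
t: 23.4
tool_pos: [478.6, 292.6, 130.1]
tcp_rot: [2.047, 2.379, 0.016]
contact_force: [0.3, 0.8, -0.0]
finger_gap: 1.002
```

Run:
```python
from plan import *
go(426.3,63.8,125,.1476)
```

```text
t 23.4 pos [478.6 292.6 130.1] gap 1.002 F [ 0.3  0.8 -0. ]
turn [ 0.0095 -0.0046  0.0023]
world d [ -52.3 -228.8   -5.1] slide after turn [-218.7  -85.4    5.1] slide now [-218.5  -85.9    3.3]
```

>>> {"fn": "send_rows", "kwargs": {
  "slide": [
    [-15,-6,0],
    [-30,-11,0],
    [-40,-15,0],
    [-42,-16,0],
    [-36,-14,0],
    [-25,-10,0],
    [-16,-6,0],
    [-9,-4,0],
    [-4,-1,0],
    [0,0,10],
    [0,0,10],
    [0,0,0]
  ],
  "delta_rot": [
    [0,0,0],
    [0,0,0],
    [0,0,0],
    [0,0,0],
    [0,0,0],
    [0,0,0],
    [0,0,0],
    [0,0,0],
    [0,0,0],
    [0,0,0],
    [0,0,0],
    [0,0,0]
  ],
  "jaw": [1,1,1,1,1,1,1,1,1,1,1,1]
}}

```text
t: 24.6
tool_pos: [425.0, 64.2, 103.7]
tcp_rot: [-2.047, -2.38, 0.003]
contact_force: [-0.1, -0.7, 0.0]
finger_gap: 0.999
```

>>> {"fn": "send_rows", "kwargs": {
  "slide": [
    [0,0,0],
    [0,0,0],
    [0,0,0]
  ],
  "delta_rot": [
    [0,0,0],
    [0,0,0],
    [0,0,0]
  ],
  "jaw": [1,1,1]
}}

```text
t: 24.9
tool_pos: [426.1, 63.7, 105.3]
tcp_rot: [2.05, 2.38, 0.001]
contact_force: [-0.1, -0.3, 1.2]
finger_gap: 1.005
```

Run:
```python
from plan import *
go(426.3,63.8,48,.1476); print(observe()['joints'].round(2))
im,d=cap('side','s11')
cv2.imwrite('pics/s11c.png',cv2.resize(im[100:320,200:420],None,fx=2.7,fy=2.7))
```

```text
t 24.9 pos [426.1  63.7 105.3] gap 1.005 F [-0.1 -0.3  1.2]
turn [ 0.0005 -0.0002  0.0009]
world d [  0.2   0.1 -57.3] slide after turn [ 0.1  0.3 57.3] slide now [ 0.1  0.2 57.3]
[ 0.03  0.52 -0.32  2.17  0.34  0.5  -0.4 ]
```

View pics/s11c.png

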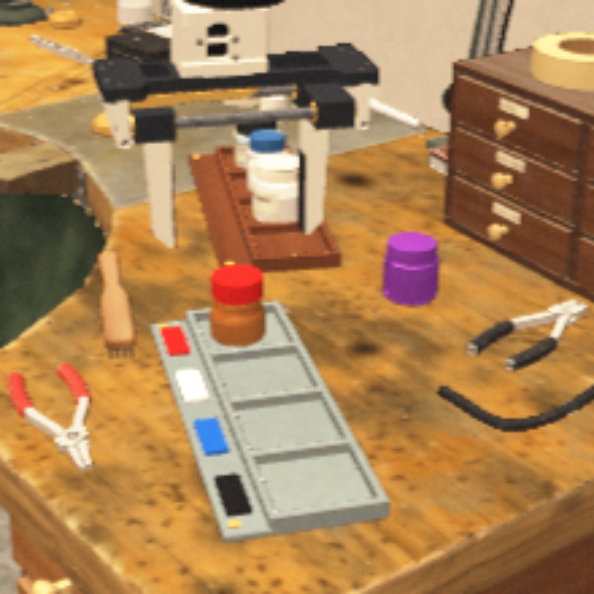

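The red jar (237,305) is alone and upright, with a narrow neck and a wide lid. I grip its lid (z 40–56) with the TCP near 49, so the tips at z 30 stay above its shoulder at z 26.

>>> {"fn": "send_rows", "kwargs": {
  "slide": [
    [0,0,15],
    [0,0,20],
    [0,0,12],
    [0,0,6],
    [0,0,3],
    [0,0,0],
    [0,0,0],
    [0,0,0],
    [0,0,0],
    [0,0,0],
    [0,0,0],
    [0,0,0]
  ],
  "delta_rot": [
    [0,0,0],
    [0,0,0],
    [0,0,0],
    [0,0,0],
    [0,0,0],
    [0,0,0],
    [0,0,0],
    [0,0,0],
    [0,0,0],
    [0,0,0],
    [0,0,0],
    [0,0,0]
  ],
  "jaw": [1,1,1,1,1,-1,-1,-1,-1,-1,-1,-1]
}}

```text
t: 26.15
tool_pos: [425.9, 63.3, 49.3]
tcp_rot: [2.051, 2.38, 0.0]
contact_force: [0.5, 0.5, -0.3]
finger_gap: 0.45
```

>>> {"fn": "send_rows", "kwargs": {
  "slide": [
    [0,0,0],
    [0,0,0],
    [0,0,0],
    [0,0,0]
  ],
  "delta_rot": [
    [0,0,0],
    [0,0,0],
    [0,0,0],
    [0,0,0]
  ],
  "jaw": [-1,-1,-1,-1]
}}

```text
t: 26.55
tool_pos: [425.7, 63.3, 49.2]
tcp_rot: [-2.051, -2.38, 0.0]
contact_force: [-1.1, 0.0, 2.5]
finger_gap: 0.411
```

Run:
```python
from plan import *
go(426.3,63.8,49,.1476)
im,d=cap('side','s12')
cv2.imwrite('pics/s12c.png',cv2.resize(im[180:260,240:340],None,fx=6,fy=6,interpolation=2))
```

```text
t 26.55 pos [425.7  63.3  49.2] gap 0.411 F [-1.1  0.   2.5]
turn [-0.0003  0.      0.0004]
world d [ 0.6  0.5 -0.2] slide after turn [0.4 0.6 0.2] slide now [0.4 0.6 0.2]
```

View pics/s12c.png

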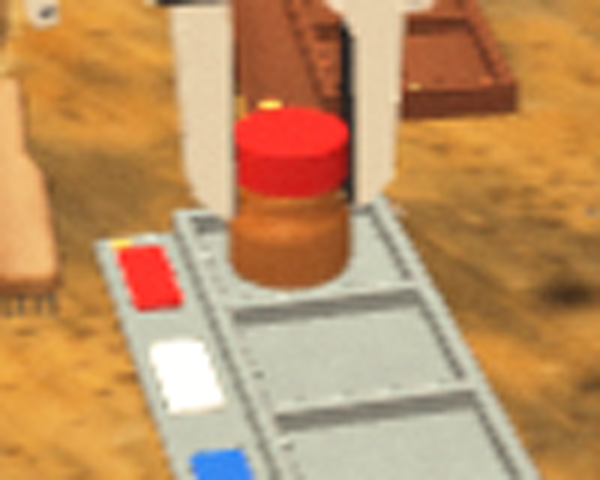

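The pads hold the lid (290,150), and the gap of 38 mm matches it. Lift, turn, and check for tilt.

>>> {"fn": "send_rows", "kwargs": {
  "slide": [
    [0,0,-4],
    [0,0,-8],
    [0,0,-15],
    [0,0,-20],
    [0,0,-20],
    [0,0,-9],
    [0,0,0]
  ],
  "delta_rot": [
    [0,0,0],
    [0,0,0],
    [0,0,0],
    [0,0,0],
    [0,0,0],
    [0,0,0.076],
    [0,0,0]
  ],
  "jaw": [-1,-1,-1,-1,-1,-1,-1]
}}

```text
t: 27.3
tool_pos: [426.8, 63.5, 126.8]
tcp_rot: [2.139, 2.298, 0.005]
contact_force: [-0.3, 0.1, -2.4]
finger_gap: 0.407
```

Run:
```python
from plan import *
go(481.4,222.2,125,.0713)
im,d=cap('side','s13')
cv2.imwrite('pics/s13c.png',cv2.resize(im[120:260,230:350],None,fx=4.2,fy=4.2,interpolation=2))
```

```text
t 27.3 pos [426.8  63.5 126.8] gap 0.407 F [-0.3  0.1 -2.4]
turn [ 0.0038 -0.0003  0.0003]
world d [ 54.6 158.7  -1.8] slide after turn [154.4  65.8   1.8] slide now [154.4  65.8   2.1]
```

View pics/s13c.png

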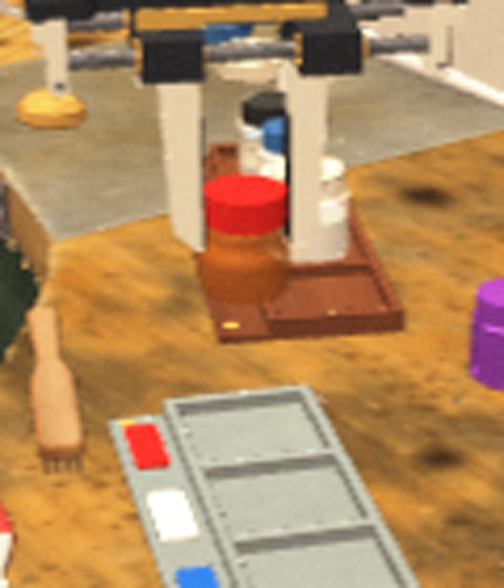

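The red jar is lifted and upright. Move to the rightmost bay.

>>> {"fn": "send_rows", "kwargs": {
  "slide": [
    [10,4,0],
    [20,9,0],
    [28,12,0],
    [30,13,0],
    [28,12,0],
    [18,8,0],
    [11,5,0],
    [6,2,0],
    [3,1,0],
    [0,0,15],
    [0,0,15],
    [0,0,0]
  ],
  "delta_rot": [
    [0,0,0],
    [0,0,0],
    [0,0,0],
    [0,0,0],
    [0,0,0],
    [0,0,0],
    [0,0,0],
    [0,0,0],
    [0,0,0],
    [0,0,0],
    [0,0,0],
    [0,0,0]
  ],
  "jaw": [-1,-1,-1,-1,-1,-1,-1,-1,-1,-1,-1,-1]
}}

```text
t: 28.55
tool_pos: [479.1, 219.5, 93.5]
tcp_rot: [-2.141, -2.298, 0.009]
contact_force: [-0.9, -0.8, -2.1]
finger_gap: 0.406
```

>>> {"fn": "send_rows", "kwargs": {
  "slide": [
    [0,0,0],
    [0,0,0],
    [0,0,0]
  ],
  "delta_rot": [
    [0,0,0],
    [0,0,0],
    [0,0,0]
  ],
  "jaw": [-1,-1,-1]
}}

```text
t: 28.85
tool_pos: [481.1, 221.7, 95.9]
tcp_rot: [2.14, 2.299, 0.002]
contact_force: [0.2, 0.2, -1.4]
finger_gap: 0.411
```

Run:
```python
from plan import *
go(481.4,221.8,49.5,.0713)
```

```text
t 28.85 pos [481.1 221.7  95.9] gap 0.411 F [ 0.2  0.2 -1.4]
turn [ 0.0013 -0.0005  0.0003]
world d [  0.3   0.1 -46.4] slide after turn [ 0.1  0.3 46.4] slide now [ 0.1  0.3 46.4]
```

>>> {"fn": "send_rows", "kwargs": {
  "slide": [
    [0,0,15],
    [0,0,15],
    [0,0,8],
    [0,0,4],
    [0,0,3],
    [0,0,1],
    [0,0,0]
  ],
  "delta_rot": [
    [0,0,0],
    [0,0,0],
    [0,0,0],
    [0,0,0],
    [0,0,0],
    [0,0,0],
    [0,0,0]
  ],
  "jaw": [-1,-1,-1,-1,-1,-1,-1]
}}

```text
t: 29.55
tool_pos: [480.9, 221.8, 49.5]
tcp_rot: [2.14, 2.3, 0.001]
contact_force: [1.0, 0.3, -1.0]
finger_gap: 0.404
```

Run:
```python
from plan import *
go(481.4,221.8,49.3,.0713)
im,d=cap('side','s14')
cv2.imwrite('pics/s14c.png',cv2.resize(im[100:220,230:350],None,fx=4.8,fy=4.8,interpolation=2))
```

```text
t 29.55 pos [480.9 221.8  49.5] gap 0.404 F [ 1.   0.3 -1. ]
turn [ 0.0007 -0.0003  0.0007]
world d [ 0.5 -0.  -0.2] slide after turn [-0.1  0.5  0.2] slide now [-0.1  0.5  0.2]
```

View pics/s14c.png

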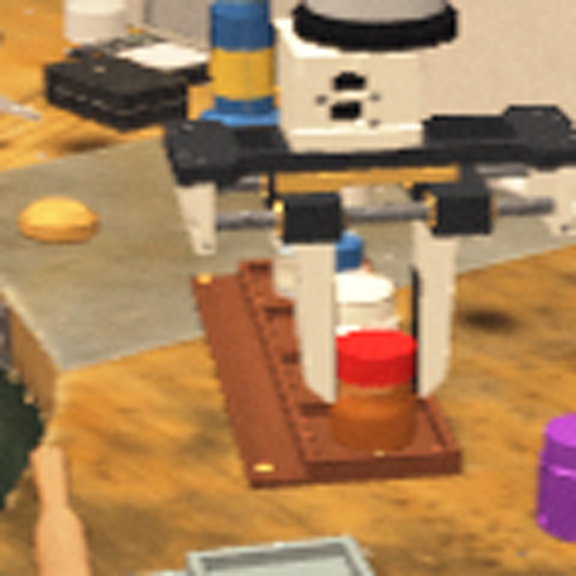

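The red jar is in the rightmost bay (375,395), inside the walls. I release it, rise, and move away to the right for a clear final look.

>>> {"fn": "send_rows", "kwargs": {
  "slide": [
    [0,0,0.3],
    [0,0,0],
    [0,0,0],
    [0,0,0],
    [0,0,0],
    [0,0,0],
    [0,0,0],
    [0,0,-10],
    [0,0,-20],
    [0,0,-35],
    [0,0,-35],
    [0,0,-15]
  ],
  "delta_rot": [
    [0,0,0],
    [0,0,0],
    [0,0,0],
    [0,0,0],
    [0,0,0],
    [0,0,0],
    [0,0,0],
    [0,0,0],
    [0,0,0],
    [0,0,0],
    [0,0,0],
    [0,0,0]
  ],
  "jaw": [-1,-1,1,1,1,1,1,1,1,1,1,1]
}}

```text
t: 30.8
tool_pos: [482.0, 222.7, 167.8]
tcp_rot: [2.139, 2.299, 0.009]
contact_force: [0.4, 0.0, 0.2]
finger_gap: 0.999
```

>>> {"fn": "send_rows", "kwargs": {
  "slide": [
    [-20,0,0],
    [-35,0,0],
    [-42,0,0],
    [-42,0,0],
    [-42,0,0],
    [-42,0,0],
    [-42,0,0],
    [-42,0,0],
    [-42,0,0],
    [-30,0,0],
    [-15,0,0],
    [0,0,0]
  ],
  "delta_rot": [
    [0,0,0],
    [0,0,0],
    [0,0,0],
    [0,0,0],
    [0,0,0],
    [0,0,0],
    [0,0,0],
    [0,0,0],
    [0,0,0],
    [0,0,0],
    [0,0,0],
    [0,0,0]
  ],
  "jaw": [1,1,1,1,1,1,1,1,1,1,1,1]
}}

```text
t: 32.0
tool_pos: [508.7, -173.4, 164.1]
tcp_rot: [2.144, 2.295, -0.001]
contact_force: [-0.0, 0.5, 0.9]
finger_gap: 1.003
```

>>> {"fn": "send_rows", "kwargs": {
  "slide": [
    [0,0,0],
    [0,0,0],
    [0,0,0]
  ],
  "delta_rot": [
    [0,0,0],
    [0,0,0],
    [0,0,0]
  ],
  "jaw": [1,1,1]
}}

```text
t: 32.3
tool_pos: [509.2, -169.0, 164.1]
tcp_rot: [-2.135, -2.303, -0.001]
contact_force: [0.2, 0.2, -0.4]
finger_gap: 1.003
```

Run:
```python
from plan import *
go(481.4,-150,170,.0713)
im,d=cap('side','s15')
a=cv2.resize(im[120:210,240:340],None,fx=4,fy=4,interpolation=2)
im,d=cap('top','t15')
b=cv2.resize(im[160:250,145:300],None,fx=4,fy=4,interpolation=2)[:, :]
cv2.imwrite('pics/s15c.png',a);cv2.imwrite('pics/t15c.png',b)
P=pts('top',d);t=np.array([474.1,323.9]);th=.0713;R=np.array([[np.cos(th),-np.sin(th)],[np.sin(th),np.cos(th)]])
L=(P[...,:2]-t)@R
for n,y,z in(('black',102,53),('blue',34,60),('white',-34,58),('red',-102,56)):
    m=(abs(L[...,0])<37)&(abs(L[...,1]-y)<34)&(abs(P[...,2]-z)<5)
    q=L[m];print(n,'local lid centre',((q.min(0)+q.max(0))/2).round(1),'lid z',np.median(P[m][:,2]).round(1),'spread',P[m][:,2].std().round(1),len(q))
```

```text
t 32.3 pos [ 509.2 -169.   164.1] gap 1.003 F [ 0.2  0.2 -0.4]
turn [ 0.0002 -0.0009  0.0044]
world d [-27.8  19.    5.9] slide after turn [ 21.  -26.4  -5.9] slide now [ 21.1 -26.3  -5.9]
black local lid centre [  1.2 102.8] lid z 53.8 spread 2.0 288
blue local lid centre [ 1.4 33.3] lid z 60.9 spread 2.0 208
white local lid centre [  1.7 -33.4] lid z 58.3 spread 2.0 334
red local lid centre [   1.2 -102.5] lid z 56.3 spread 2.0 256
```

View pics/s15c.png

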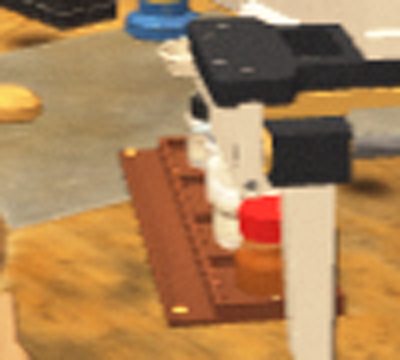

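View pics/t15c.png

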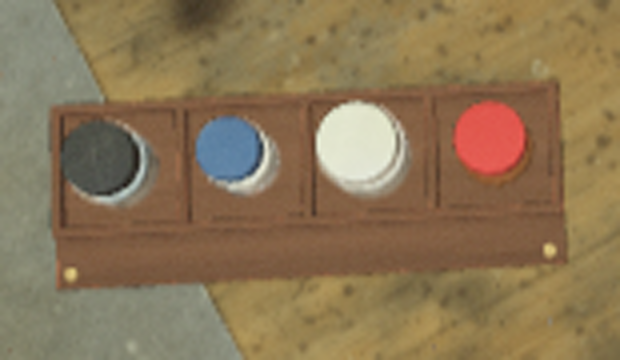

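From left to right the rack holds black (100,158), blue (230,150), white (355,142) and red (490,138). Each jar is in the middle of its bay, with lid heights that match standing on the 6 mm floor.

```bash
python3 -c "
from cell import *
print(job_done())"
```

```text
the job is handed in; nothing more can be done
None
```

The four jars now stand in the dark wooden rack in mirrored order. As seen from the robot, left to right: black, blue, white, red. On the grey rack it was red, white, blue, black. I handed the job in at about 32 s.

- **Position:** in the last top view, each lid centre is within 2 mm of its bay centre.
- **Flat on the floor:** lid heights were 53.8, 60.9, 58.3 and 56.3 mm. A jar standing flat on the bay floor should give 53, 60, 58 and 56 mm, so all are within 1 mm.
- **Upright and untouched:** every jar looked upright in the pictures taken along the way. The gripper ended open and well clear, and I never reached for the purple jar.
- **Disagreements:** the gap over the black and blue jars read 1.5 to 3 mm under their listed diameters. The arm overshot by up to 5 mm after fast moves, and I corrected that before each grasp and placing. In the last side view the gripper hid part of the row, so the final check rests mainly on the top view.

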